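# Switch off the contact grill and bolt its lid for storage

## Task

The sandwich grill is finished with and is to be stored on edge. Turn the thermostat knob on its lid anticlockwise (seen from above) all the way to off, and slide the lid lock on the other side of the lid forward to its end stop, so that the flat bolt passes right through the keeper eye on the front of the base. Either may be done first; leave the lid shut and do not push the mug or the jar beside it about.

Things in the scene. Friction and masses are not known exactly. Their poses are not given: they have to be found in the camera images.
- grill: Base of a contact (panini) grill with an aluminium-topped lid, 270 x 320 mm, 95 mm high to the flat top of the closed lid, standing firmly (it does not move). Origin under the middle of the base; x points to the back (hinge side), y to its left, z up; its front, with the black bar handle, faces the robot roughly. Knob at the right of the lid, lock at the left.
- lid (a joint): Lid hinge at the rear: 0 shut, grows as the front is lifted; it falls shut by its weight.
- thermostat (a joint): Black round thermostat knob, skirt 62 mm across, on the right of the lid, 70 mm ahead of and 95 mm to the right of the grill's origin: 0 = off (hard stop), grows clockwise seen from above to 1.75 rad (hottest). It stays where it is left (friction 0.06 N m).
- knob_grip (a point): Point on the knob's upright axis, 24 mm over the lid's top (119 mm above the worktop) inside the knob's wing. The wing is a bar 56 mm long, 14 mm thick, standing from 9 mm to 35 mm over the lid's top above the round skirt. x runs along the wing to its pointer end, which has a white line; at off the pointer shows to the grill's back, to a white bar mark on the lid.
- lock (a joint): Lid lock on the left of the lid: a steel carriage with a flat bolt 22 mm wide and 5 mm thick that slides forward along the lid: 0 = drawn back, 0.045 m = front end stop, bolt through the keeper eye. It stays where it is left (friction 2.5 N).
- lock_grip (a point): Middle of the lock's upright black grip, 120 mm above the worktop: a fin 14 mm thick in the sliding direction, 46 mm long across it, standing 9 to 37 mm over the lid's top. x points to the grill's back; it slides towards -x. Locked, it lies 100 mm ahead of and 100 mm left of the grill's origin; a steel strap, 11 mm over the lid, then lies 22 to 35 mm ahead of it.
- keeper (a point): Centre of the eye of the steel keeper, an upright bracket 52 mm wide on the front left of the base; the eye is 32 mm wide and the bolt goes through it. The keeper's top is 111 mm above the worktop. It stands 52 mm ahead of the locked grip.
- mug: Dark mug, 98 mm high, loose, standing left of the grill; a bystander. Origin under its middle.
- peanut_jar: Jar with a dark lid, 64 mm across, 99 mm high, loose, left of the grill; a bystander. Origin under its middle.

How it is judged (in metres and radians):
At the end, for the whole second after the job is handed in: The thermostat is within 0.12 rad of its off stop, the lock within 4 mm of its front end stop (bolt through the keeper), the lid shut to within 0.03 rad, and knob and lock at rest (value of joint thermostat below 0.12 rad and value of joint lock above 0.041 m and value of joint lid below 0.03 rad and velocity of joint lock below 0.005 m/s and velocity of joint thermostat above -0.05 rad/s); the robot touches nothing.
It fails at once if The mug or the jar is pushed more than 3 cm from its place (distance of any of mug, peanut_jar from where it was at the start of the episode above 0.03 m).
It also fails if it takes over 48 s, if anything falls off the work surface, if the arm or the gripper's body presses on something with over 40 N, if the wrist force passes 120 N, or if a joint passes its speed limit or range.

## Robot

A 6-joint arm with a two-finger parallel gripper is mounted at the origin on a cart in front of the work surface, level with it; the furniture and walls round the work are solid. World frame = base frame: x ahead of the robot, y to its left, z up, the work surface at z = 0. Lengths are in mm, angles in rad, forces in N, time in s.
With the tool pointing down it reaches from about 350 to 975 mm from the base axis. Payload 17.4 kg.
Tool frame: the origin (TCP) lies on the front face of the gripper's body, between the roots of the fingers; the fingertips stand 73 mm ahead of it and the grasp point (between the pads) lies 54 mm ahead of it; z points along the fingers, x is the direction in which the jaws open and shut, and the axes are right-handed (so a half turn about z gives the same grasp; the last joint's range is limited). The gripper opens to 85 mm and grips with 20 to 120 N. Pads are 22 mm wide; open, the fingers measure 114 mm over their backs; the gripper's body (76 mm by 85 mm) begins 54 mm behind the grasp point. The pads swing forward as they close: fully open they stand 13 mm farther back than shut.
Start: joints at [-1.281, 0.116, 1.442, -0, 1.584, -0.038], TCP at [217.315, -639.068, 303.903] pointing down, gripper open.
Joint ranges: [-2.83, 2.83], [-0.83, 2.19], [0.07, 2.5], [-1.14, 4.28], [0.01, 3], [-2.97, 2.97]. Speed limits (rad/s): [1.89, 1.89, 2.22, 3.14, 3.14, 3.14].

## Interface

Orientations are given as a 3x3 rotation matrix whose columns are the frame's x, y, z axes.
In Python, from workcell import telemetry, viewer, order gives the robot as it stands.
- The arm moves only by the tool servo_tool, never from a script. Its argument "deltas" is a list of rows, each a list of 7 numbers: the shift along the tool's x, y, z in m, then the turn, a rotation vector about the tool's x, y, z in degrees, then the opening, from 0 (shut) to 1 (fully open). A call has exactly 10 rows; each row shifts and turns the commanded pose from where the row before left it, along the tool's axes as they then stand; what a row does not reach is not made up. A row lasts 1/10 s, in which the tool goes at most 50 mm and 8.59 degrees, less where a joint would pass 70% of its speed; a pose out of reach is approached as far as the arm can. A call with a gripper value outside its range is refused whole. The fingers move at their own pace and stop on an object; "newtons" is the grip in N (left out, the last holds). Time passes only in rows, so rows that do not move let the fingers close, or fill a call up. It gives the time, the measured TCP pose, the force and the opening at its end, in the units of the state.
- telemetry.get_obs(): the state, without advancing time (a new reading comes with each control period).
- viewer.camera(name): name is "scene" or "side" or "wrist"; returns (picture, depth): 480x640x3 uint8, blue, green, red; 480x640 float32, mm along the optical axis (not along the pixel's ray), 0 where there is no reading.
- viewer.camera_params(name): a dict with "fx", "fy", "cx", "cy" (pixels), "extrinsics" (4x4, takes a point from camera to world coordinates). Camera axes: x right, y down, z forward; pixel columns grow to the right and rows downward; lengths in mm; the calibration is good to about 2 mm. A picture is of the moment at which its call begins: read the wrist's pose just before it. camera_params takes no time and is no camera call; for the wrist camera it gives the pose at the moment of the call.
- order.close_job(): hands the job in, once; it reports no verdict.
The state is a dict: "time": time; "joint_positions": joint angles; "dq": joint speeds; "tau": joint torques, N m; "position": TCP position; "ee_rot": TCP orientation; "force": force on the tool from outside, world axes, zero at the start; "moment": the same for the moment, N m; "grip_width": finger opening in mm.
Only numpy, scipy, OpenCV 4.12 (cv2) and the standard library are available. Lean on these libraries where they do the work, as an engineer would, in place of code of your own. Each camera call takes 0.05 s, during which the arm holds its last target.

## Working session

There is one attempt and no reset: what is moved stays moved. The work goes in short steps, Python scripts to look and compute and a tool call to move; the robot and the scene stay as the last step left them, time stands still between calls to the robot, and variables do not carry over. Pictures are saved under pics/ and viewed, and the job is handed in when it is done.

Besides the shell and the picture viewer there is one more tool, called after "Emit:" by a JSON object that holds its "fn" and its "kwargs". servo_tool: Moves the arm, as the interface text tells. Its arguments: {"type":"object","properties":{"deltas":{"type":"array"},"newtons":{"type":"number"}},"required":["deltas"]}

```bash
mkdir -p pics; ls; python3 - <<'E'
from workcell import telemetry, viewer, order
import cv2,numpy as np
o=telemetry.get_obs()
for k,v in o.items(): print(k,np.round(v,3).tolist())
for n in("scene","side"):
    p,d=viewer.camera(n); cv2.imwrite(f"pics/{n}0.png",p); np.save(f"pics/{n}0.npy",d)
    c=viewer.camera_params(n); print(n,c)
E
```

```text
pics
time 0.0
joint_positions [-1.281, 0.117, 1.442, 0.0, 1.584, -0.038]
dq [-0.001, 0.001, 0.001, 0.001, -0.0, -0.0]
tau [0.0, -73.198, -63.25, 0.0, 0.006, 0.0]
position [217.291, -638.972, 303.136]
ee_rot [[0.322, -0.947, -0.0], [-0.947, -0.322, 0.001], [-0.001, -0.0, -1.0]]
force [-0.475, -0.457, -0.322]
moment [0.022, -0.07, 0.027]
grip_width 85.651
scene {'fx': 476.2156000348209, 'fy': 476.2156000348209, 'cx': 313.47253452172555, 'cy': 237.9390738581396, 'extrinsics': array([[-8.59644160e-01, -2.77021723e-01,  4.29267845e-01,
         1.39440628e+02],
       [-5.10831511e-01,  4.79131270e-01, -7.13781755e-01,
         8.15998433e+02],
       [-7.94259606e-03, -8.32881859e-01, -5.53393823e-01,
         6.10182212e+02],
       [ 0.00000000e+00,  0.00000000e+00,  0.00000000e+00,
         1.00000000e+00]])}
side {'fx': 472.3817075752216, 'fy': 472.3817075752216, 'cx': 317.8510966211777, 'cy': 239.22675586744865, 'extrinsics': array([[ 9.08406678e-01, -2.37339970e-01,  3.44190422e-01,
         2.41179728e+02],
       [-4.18081589e-01, -5.11233009e-01,  7.50898525e-01,
        -4.75921270e+02],
       [-2.25672846e-03, -8.26020913e-01, -5.63634951e-01,
         5.67833571e+02],
       [ 0.00000000e+00,  0.00000000e+00,  0.00000000e+00,
         1.00000000e+00]])}
```

View pics/scene0.png

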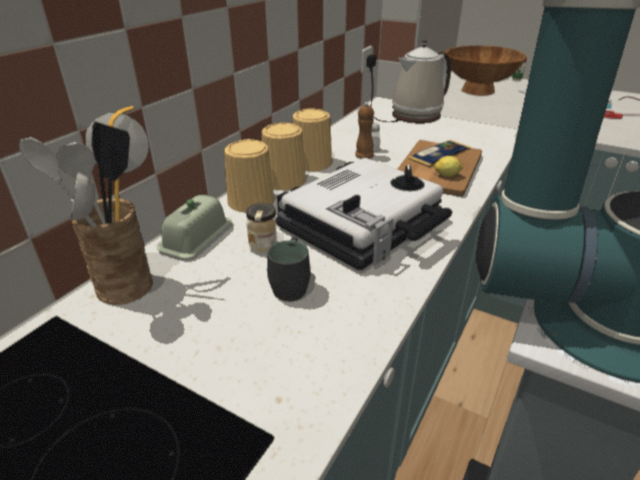

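View pics/side0.png

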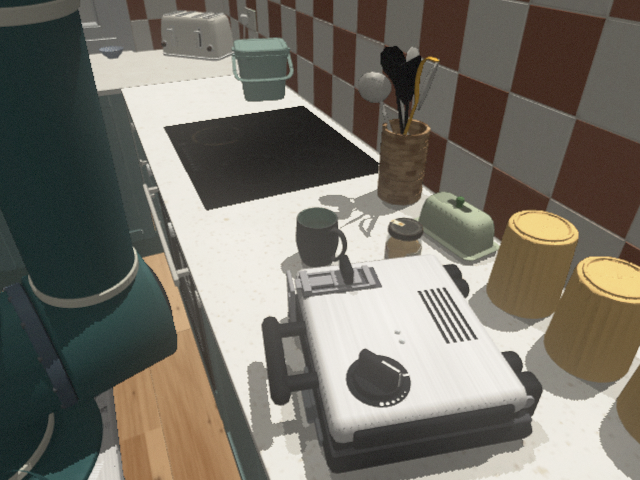

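The side view shows the grill clearly: knob at about (380,378) with its white line at about (390,372), lock fin at (346,268), mug at (318,237) and jar at (404,238). I'll zoom in next.

```bash
python3 - <<'E'
import cv2
p=cv2.imread("pics/side0.png")
cv2.imwrite("pics/z1.png",cv2.resize(p[330:420,320:440],None,fx=6,fy=6,interpolation=cv2.INTER_CUBIC))
cv2.imwrite("pics/z2.png",cv2.resize(p[200:330,260:440],None,fx=4,fy=4,interpolation=cv2.INTER_CUBIC))
p=cv2.imread("pics/scene0.png")
cv2.imwrite("pics/z3.png",cv2.resize(p[150:280,270:460],None,fx=4,fy=4,interpolation=cv2.INTER_CUBIC))
E
```

```text
(no output)
```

View pics/z1.png

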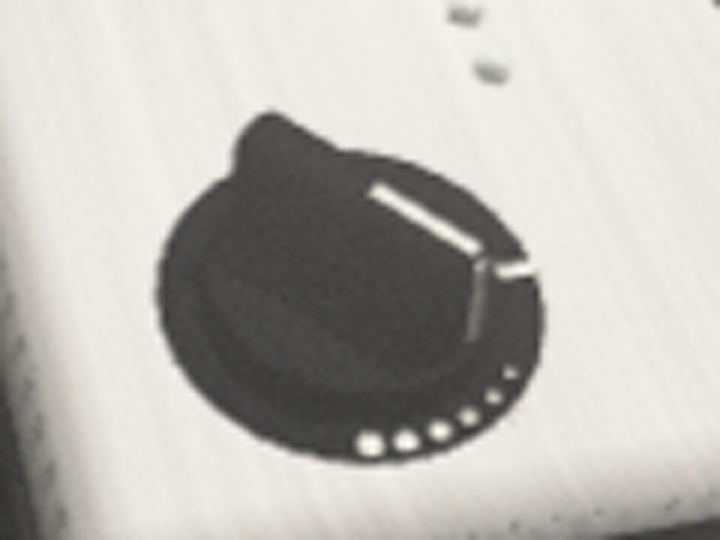

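View pics/z2.png

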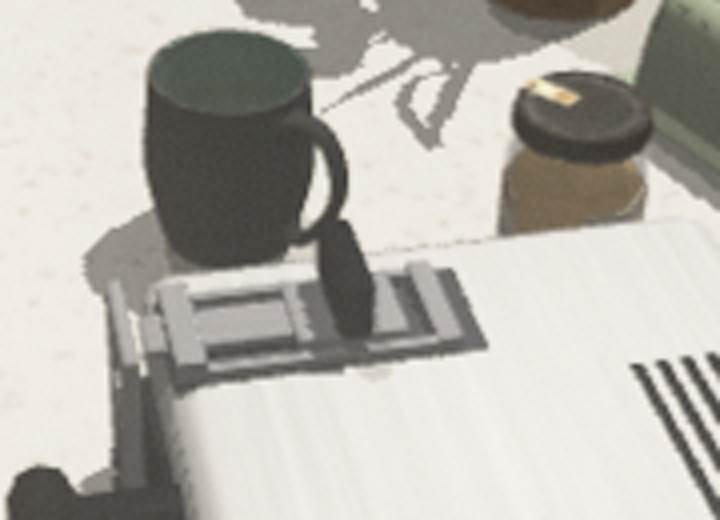

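View pics/z3.png

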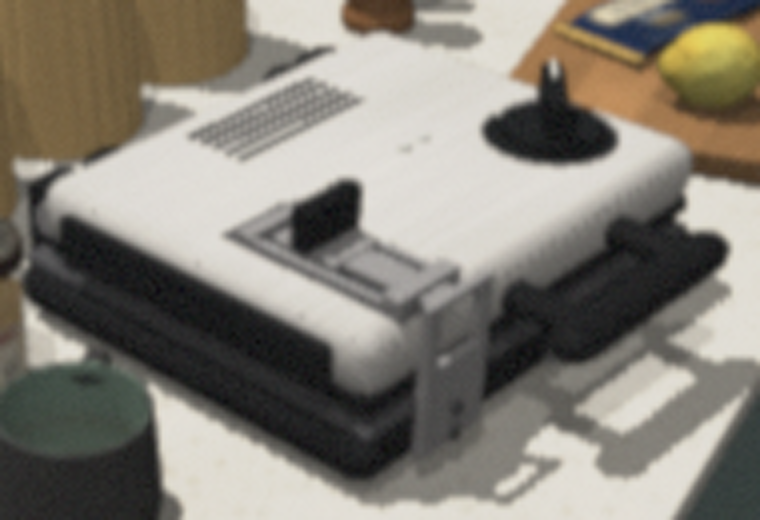

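Wing and pointer line are visible (the line runs (382,361)→(400,372) in the side view). The lock is drawn back, with the strap and keeper at its front. Now I'll compute the grill pose.

```bash
cat > h.py <<'E'
import numpy as np,cv2
def cloud(d,c):
    v,u=np.mgrid[0:d.shape[0],0:d.shape[1]]
    P=np.stack([(u-c['cx'])/c['fx']*d,(v-c['cy'])/c['fy']*d,d],-1)
    return P@c['extrinsics'][:3,:3].T+c['extrinsics'][:3,3]
def ray(c,u,v,z):
    r=c['extrinsics'][:3,:3]@np.array([(u-c['cx'])/c['fx'],(v-c['cy'])/c['fy'],1]); o=c['extrinsics'][:3,3]
    return o+r*(z-o[2])/r[2]
def proj(c,p):
    q=c['extrinsics'][:3,:3].T@(np.array(p)-c['extrinsics'][:3,3]); return q[0]/q[2]*c['fx']+c['cx'],q[1]/q[2]*c['fy']+c['cy']
E
python3 - <<'E'
from h import *
from workcell import viewer
for n in("side","scene"):
    c=viewer.camera_params(n); d=np.load(f"pics/{n}0.npy"); p=cv2.imread(f"pics/{n}0.png"); P=cloud(d,c)
    hsv=cv2.cvtColor(p,cv2.COLOR_BGR2HSV); v=hsv[...,2]
    print(n)
    # lid top
    m=(P[...,2]>88)&(P[...,2]<100)&(d>0)&(v>120)
    nn,l,s,ce=cv2.connectedComponentsWithStats(m.astype(np.uint8)); i=1+s[1:,4].argmax(); q=P[l==i]
    print("lid rect",cv2.minAreaRect(q[:,:2].astype(np.float32)),q[:,2].mean(),np.median(q[:,2]))
    A=np.c_[q[:,:2],np.ones(len(q))]; print("plane",np.linalg.lstsq(A,q[:,2],rcond=None)[0])
    # dark components over lid
    r=cv2.boxPoints(cv2.minAreaRect(q[:,:2].astype(np.float32)))
    m2=(v<90)&(P[...,2]>85)&(P[...,2]<140)&(d>0)
    nn,l,s,ce=cv2.connectedComponentsWithStats(m2.astype(np.uint8))
    for j in range(1,nn):
        if s[j,4]>60:
            q=P[l==j]; print(s[j],ce[j].round(),np.percentile(q,[1,50,99],axis=0).round().tolist())
c=viewer.camera_params("side")
a=ray(c,382,361.3,130);b=ray(c,400.5,371.8,130);print(a,b,np.degrees(np.arctan2(*(b-a)[1::-1])))
print("bar",ray(c,403.3,375.3,104),ray(c,409,374.3,104),"dots",ray(c,405.2,392.3,104),ray(c,381.5,404,104))
E
```

```text
side
lid rect ((542.5347900390625, -77.99909973144531), (300.3283996582031, 242.34347534179688), 76.09595489501953) 94.3397502044084 94.62358088384514
plane [3.18871868e-03 3.77829010e-03 9.30607669e+01]
[149  20  12  13 133] [155.  26.] [[543.0, 2198.0, 87.0], [571.0, 2213.0, 114.0], [600.0, 2234.0, 140.0]]
[290  53   8  19  72] [294.  62.] [[928.0, 1215.0, 87.0], [931.0, 1245.0, 117.0], [935.0, 1279.0, 139.0]]
[248  59  41  19 406] [271.  69.] [[743.0, 1161.0, 89.0], [818.0, 1176.0, 119.0], [933.0, 1318.0, 139.0]]
[313  68  20  26 314] [322.  80.] [[928.0, 920.0, 86.0], [931.0, 988.0, 113.0], [935.0, 1065.0, 139.0]]
[353  91  27  33 445] [366. 108.] [[928.0, 622.0, 85.0], [931.0, 689.0, 110.0], [934.0, 768.0, 138.0]]
[ 379  134   68   40 1300] [412. 156.] [[795.0, 319.0, 86.0], [844.0, 341.0, 115.0], [933.0, 392.0, 140.0]]
[ 487  170   62   42 1274] [513. 194.] [[928.0, 30.0, 86.0], [931.0, 107.0, 118.0], [934.0, 172.0, 140.0]]
[301 209  35  11 120] [320. 212.] [[539.0, 209.0, 85.0], [580.0, 247.0, 91.0], [593.0, 257.0, 97.0]]
[297 221  48  17 328] [320. 230.] [[518.0, 157.0, 85.0]
[... 2472 characters left out ...]
   45 1158] [ 55. 244.] [[927.0, 392.0, 85.0], [930.0, 435.0, 113.0], [933.0, 472.0, 140.0]]
[  82  225   63   46 1332] [118. 252.] [[793.0, 336.0, 86.0], [802.0, 397.0, 115.0], [853.0, 428.0, 139.0]]
[ 476  233  164   87 3631] [560. 289.] [[-8.0, 67.0, 86.0], [104.0, 109.0, 117.0], [248.0, 147.0, 140.0]]
[267 237  42  34 497] [287. 256.] [[516.0, 165.0, 85.0], [551.0, 231.0, 92.0], [593.0, 258.0, 100.0]]
[ 469.96168485 -159.39667396  130.        ] [ 481.32791073 -181.99355103  130.        ] -63.29761067998843
bar [ 495.7400942  -170.54459045  104.        ] [ 502.93205552 -172.18440584  104.        ] dots [ 483.91331129 -192.66053331  104.        ] [ 450.10741258 -194.89874946  104.        ]
```

```bash
python3 - <<'E'
from h import *
from workcell import viewer
W=[];F=[];S=[]
for n in("side","scene"):
    c=viewer.camera_params(n); d=np.load(f"pics/{n}0.npy"); p=cv2.imread(f"pics/{n}0.png"); P=cloud(d,c)
    v=p.max(-1)
    for name,lo,hi in(("knob",(420,-205),(515,-115)),("fin",(495,-10),(545,70))):
        m=(d>0)&(P[...,0]>lo[0])&(P[...,0]<hi[0])&(P[...,1]>lo[1])&(P[...,1]<hi[1])
        t=m&(P[...,2]>127)&(P[...,2]<136)
        q=P[t][:,:2].astype(np.float32); r=cv2.minAreaRect(q); print(n,name,"top",len(q),np.round(r[0],1),np.round(r[1],1),round(r[2],1),"z",np.median(P[t][:,2]).round(1))
    # skirt contour: dark mask rays on z=104, ellipse -> circle fit, using points of dark mask boundary low
    m=(v<110)&(P[...,2]>85)&(P[...,0]>420)&(P[...,0]<515)&(P[...,1]>-205)&(P[...,1]<-115)
    m=m.astype(np.uint8)
    cs=max(cv2.findContours(m,cv2.RETR_EXTERNAL,cv2.CHAIN_APPROX_NONE)[0],key=cv2.contourArea)[:,0]
    for z in(98,103):
        q=np.array([ray(c,*u,z)[:2] for u in cs])
        ctr=np.array([463.,-155])
        from scipy.optimize import least_squares
        f=least_squares(lambda x:np.hypot(*(q-x[:2]).T)-31,[463,-155],loss='cauchy',f_scale=1); print(n,"skirt",z,f.x.round(1))
    # bar and mark
a=viewer.camera_params("side")
for z in(95,96,104):print("bar",z,ray(a,403.3,375.3,z),ray(a,409,374.3,z))
E
```

```text
side knob top 385 [ 468.1 -158. ] [14.1 55.6] 25.0 z 129.4
side fin top 171 [520.1  30.2] [46.7 14.2] 76.2 z 130.5
side skirt 98 [ 466.7 -166.6]
side skirt 103 [ 467.1 -153.4]
scene knob top 71 [ 466.8 -157.2] [13.8 55.2] 25.3 z 130.5
scene fin top 97 [518.3  31.1] [44.9 16.2] 71.7 z 131.1
scene skirt 98 [ 464.5 -150. ]
scene skirt 103 [ 463.7 -152.7]
bar 95 [ 500.67945917 -164.61921054   95.        ] [ 508.01096979 -166.29084411   95.        ]
bar 96 [ 500.13064084 -165.27758609   96.        ] [ 507.44664598 -166.9456843    96.        ]
bar 104 [ 495.7400942  -170.54459045  104.        ] [ 502.93205552 -172.18440584  104.        ]
```

Poses found: knob axis ≈ (467.5, −157.7), pointer −65° against grill x axis −13.9°, so about 51° to turn. Fin at ≈ (519, 30.5). Next I'll work out the approach rows.

```bash
cat >> h.py <<'E'
def rows(p0,yaw0,p1,yaw1,n,op):
    "tool pointing down; equal world steps, in tool axes"
    st=(np.array(p1)-p0)/n; dy=(yaw1-yaw0)/n; y=yaw0
    for i in range(n):
        c,s=np.cos(np.radians(y)),np.sin(np.radians(y))
        print([round(float((c*st[0]+s*st[1])/1000),4),round(float((s*st[0]-c*st[1])/1000),4),round(float(-st[2]/1000),4),0,0,round(float(-dy),2),op]); y+=dy
def state():
    from workcell import telemetry
    o=telemetry.get_obs(); R=np.array(o['ee_rot'])
    print("t",round(float(o['time']),2),"p",np.round(o['position'],1),"yaw",np.degrees(np.arctan2(R[1,0],R[0,0])).round(2),"z",R[:,2].round(3),"F",np.round(o['force'],1),"M",np.round(o['moment'],2),"w",round(float(o['grip_width']),1),"q",np.round(o['joint_positions'],2))
    return np.array(o['position']),np.degrees(np.arctan2(R[1,0],R[0,0]))
E
python3 - <<'E'
from h import *
p,y=state(); rows(p,y,[467.5,-157.7,250],25,14,1)
E
```

```text
t 0.1 p [ 217.3 -639.   303.3] yaw -71.22 z [-0.     0.001 -1.   ] F [ 0.3 -0.9 -0.7] M [-0.   -0.02  0.02] w 85.1 q [-1.28  0.12  1.44  0.    1.58 -0.04]
[-0.0268, -0.028, 0.0038, 0, 0, -6.87, 1]
[-0.0233, -0.031, 0.0038, 0, 0, -6.87, 1]
[-0.0194, -0.0336, 0.0038, 0, 0, -6.87, 1]
[-0.0152, -0.0356, 0.0038, 0, 0, -6.87, 1]
[-0.0108, -0.0372, 0.0038, 0, 0, -6.87, 1]
[-0.0063, -0.0382, 0.0038, 0, 0, -6.87, 1]
[-0.0017, -0.0387, 0.0038, 0, 0, -6.87, 1]
[0.0029, -0.0386, 0.0038, 0, 0, -6.87, 1]
[0.0075, -0.038, 0.0038, 0, 0, -6.87, 1]
[0.012, -0.0368, 0.0038, 0, 0, -6.87, 1]
[0.0164, -0.0351, 0.0038, 0, 0, -6.87, 1]
[0.0204, -0.0329, 0.0038, 0, 0, -6.87, 1]
[0.0242, -0.0302, 0.0038, 0, 0, -6.87, 1]
[0.0277, -0.0271, 0.0038, 0, 0, -6.87, 1]
```

Emit:
{"fn": "servo_tool", "kwargs": {"deltas": [[-0.027, -0.028, 0.004, 0, 0, -6.9, 1], [-0.023, -0.031, 0.004, 0, 0, -6.9, 1], [-0.019, -0.034, 0.004, 0, 0, -6.9, 1], [-0.015, -0.036, 0.004, 0, 0, -6.9, 1], [-0.011, -0.037, 0.004, 0, 0, -6.9, 1], [-0.006, -0.038, 0.004, 0, 0, -6.9, 1], [-0.002, -0.039, 0.004, 0, 0, -6.9, 1], [0.003, -0.039, 0.004, 0, 0, -6.9, 1], [0.007, -0.038, 0.004, 0, 0, -6.9, 1], [0.012, -0.037, 0.004, 0, 0, -6.9, 1]]}}

```text
time: 1.1
position: [396.1, -292.8, 263.6]
ee_rot: [[0.999, -0.034, -0.0], [-0.034, -0.999, 0.0], [-0.0, -0.0, -1.0]]
force: [0.8, -0.7, -0.0]
grip_width: 85.4
```

Emit:
{"fn": "servo_tool", "kwargs": {"deltas": [[0.016, -0.035, 0.004, 0, 0, -6.9, 1], [0.02, -0.033, 0.004, 0, 0, -6.9, 1], [0.024, -0.03, 0.004, 0, 0, -6.9, 1], [0.028, -0.027, 0.004, 0, 0, -6.9, 1], [0, 0, 0, 0, 0, 0, 1], [0, 0, 0, 0, 0, 0, 1], [0, 0, 0, 0, 0, 0, 1], [0, 0, 0, 0, 0, 0, 1], [0, 0, 0, 0, 0, 0, 1], [0, 0, 0, 0, 0, 0, 1]]}}

```text
time: 2.1
position: [465.6, -157.3, 248.0]
ee_rot: [[0.904, 0.427, 0.0], [0.427, -0.904, -0.0], [0.0, 0.0, -1.0]]
force: [-0.7, 0.4, -0.0]
grip_width: 85.8
```

```bash
python3 - <<'E'
from h import *
from workcell import viewer
p,y=state(); rows(p,y,[467.5,-157.7,181],25,5,1)
c=viewer.camera_params("wrist");im,d=viewer.camera("wrist");cv2.imwrite("pics/w1.png",im)
print(c, proj(c,[467.5,-157.7,130]))
P=cloud(d,c);t=(d>0)&(P[...,2]>122)&(P[...,2]<137)&(abs(P[...,0]-467)<40)&(abs(P[...,1]+157)<40)
q=P[t]; print(len(q)); 
if len(q)>20: print(cv2.minAreaRect(q[:,:2].astype(np.float32)),np.median(q[:,2]))
E
```

```text
t 2.1 p [ 465.6 -157.3  248. ] yaw 25.31 z [ 0. -0. -1.] F [-0.7  0.4 -0. ] M [0.01 0.01 0.  ] w 85.8 q [-0.38 -0.27  1.9  -0.    1.52 -0.82]
[0.0003, 0.0002, 0.0134, 0, 0, 0.06, 1]
[0.0003, 0.0002, 0.0134, 0, 0, 0.06, 1]
[0.0003, 0.0002, 0.0134, 0, 0, 0.06, 1]
[0.0003, 0.0002, 0.0134, 0, 0, 0.06, 1]
[0.0003, 0.0002, 0.0134, 0, 0, 0.06, 1]
{'fx': 416.1804451667232, 'fy': 416.1804451667232, 'cx': 315.4503262016224, 'cy': 236.97846223607078, 'extrinsics': array([[ 9.03694852e-01,  4.08049142e-01,  1.29736316e-01,
         4.32119310e+02],
       [ 4.28176931e-01, -8.61468048e-01, -2.73015235e-01,
        -8.81739143e+01],
       [ 3.60058634e-04,  3.02272560e-01, -9.53221469e-01,
         3.18017946e+02],
       [ 0.00000000e+00,  0.00000000e+00,  0.00000000e+00,
         1.00000000e+00]])} (np.float64(319.83425998348537), np.float64(272.8901621878854))
2963
((467.3108825683594, -156.9816131591797), (13.973567008972168, 55.358299255371094), 25.916248321533203) 129.38778195836238
```

View pics/w1.png

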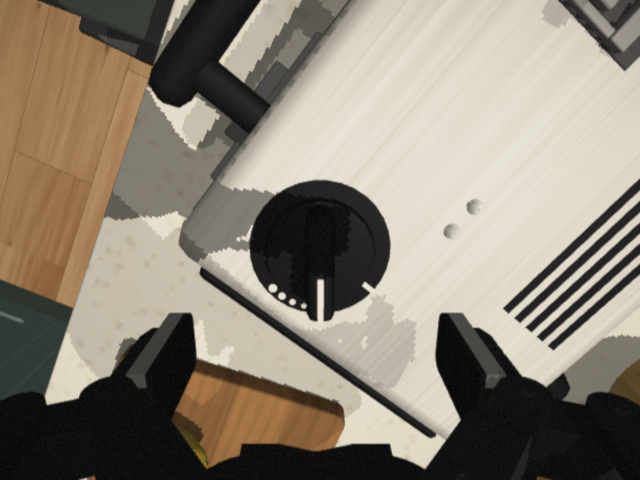

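The wrist view shows the wing upright between the open jaws at (320,250), pointer end at (320,310) and the off mark at (370,288). The alignment is right, so I'll descend and grip.

Emit:
{"fn": "servo_tool", "kwargs": {"deltas": [[0.0016, 0.0004, 0.014, 0, 0, 0, 1], [0, 0, 0.014, 0, 0, 0, 1], [0, 0, 0.014, 0, 0, 0, 1], [0, 0, 0.014, 0, 0, 0, 1], [0, 0, 0.01, 0, 0, 0, 1], [0, 0, 0, 0, 0, 0, 1], [0, 0, 0, 0, 0, 0, 0], [0, 0, 0, 0, 0, 0, 0], [0, 0, 0, 0, 0, 0, 0], [0, 0, 0, 0, 0, 0, 0]], "newtons": 30}}

```text
time: 3.15
position: [467.6, -156.5, 182.4]
ee_rot: [[0.903, 0.429, 0.001], [0.429, -0.903, -0.0], [0.001, 0.001, -1.0]]
force: [0.0, -0.0, -0.2]
grip_width: 28.3
```

Emit:
{"fn": "servo_tool", "kwargs": {"deltas": [[0, 0, 0, 0, 0, 0, 0], [0, 0, 0, 0, 0, 0, 0], [0, 0, 0, 0, 0, 0, 0], [0, 0, 0, 0, 0, 0, 0], [0, 0, 0, 0, 0, 0, 0], [0, 0, 0, 0, 0, 0, 0], [0, 0, 0, 0, 0, 0, 0], [0, 0, 0, 0, 0, 0, 0], [0, 0, 0, 0, 0, 0, 0], [0, 0, 0, 0, 0, 0, 0]]}}

```text
time: 4.15
position: [467.6, -156.4, 182.3]
ee_rot: [[0.903, 0.429, 0.001], [0.429, -0.903, -0.0], [0.001, 0.0, -1.0]]
force: [1.4, 1.7, 5.8]
grip_width: 13.2
```

```bash
python3 - <<'E'
from h import *
state()
E
```

```text
t 4.15 p [ 467.6 -156.4  182.3] yaw 25.38 z [ 0.001 -0.    -1.   ] F [1.4 1.7 5.8] M [ 0.34 -0.18  0.05] w 13.2 q [-0.37 -0.23  1.97  0.    1.4  -0.82]
```

Gripped (13.2 mm). Now turning anticlockwise.

Emit:
{"fn": "servo_tool", "kwargs": {"deltas": [[0, 0, -0.001, 0, 0, -5, 0], [0, 0, 0, 0, 0, -5, 0], [0, 0, 0, 0, 0, -5, 0], [0, 0, 0, 0, 0, -5, 0], [0, 0, 0, 0, 0, -5, 0], [0, 0, 0, 0, 0, -5, 0], [0, 0, 0, 0, 0, -5, 0], [0, 0, 0, 0, 0, -5, 0], [0, 0, 0, 0, 0, -5, 0], [0, 0, 0, 0, 0, 0, 0]]}}

```text
time: 5.15
position: [467.4, -156.6, 182.4]
ee_rot: [[0.334, 0.942, -0.0], [0.942, -0.334, -0.001], [-0.001, -0.0, -1.0]]
force: [4.1, -4.6, -5.5]
grip_width: 13.6
```

Emit:
{"fn": "servo_tool", "kwargs": {"deltas": [[0, 0, 0, 0, 0, -2, 0], [0, 0, 0, 0, 0, -2, 0], [0, 0, 0, 0, 0, -2, 0], [0, 0, 0, 0, 0, -1, 0], [0, 0, 0, 0, 0, 0, 0], [0, 0, 0, 0, 0, 0, 0], [0, 0, 0, 0, 0, 0, 0], [0, 0, 0, 0, 0, 0, 0], [0, 0, 0, 0, 0, 0, 0], [0, 0, 0, 0, 0, 0, 0]]}}

```text
time: 6.15
position: [467.3, -156.7, 182.4]
ee_rot: [[0.222, 0.975, -0.0], [0.975, -0.222, -0.001], [-0.001, -0.0, -1.0]]
force: [3.0, -5.5, -5.4]
grip_width: 13.1
```

```bash
python3 - <<'E'
from h import *
state()
E
```

```text
t 6.15 p [ 467.3 -156.7  182.4] yaw 77.17 z [-0.    -0.001 -1.   ] F [ 3.  -5.5 -5.4] M [-0.82 -0.64 -0.4 ] w 13.1 q [-0.38 -0.23  1.97 -0.    1.4  -1.72]
```

Held at the stop (Mz −0.4 N m). I'll release it, rise and look.

Emit:
{"fn": "servo_tool", "kwargs": {"deltas": [[0, 0, 0, 0, 0, -1.5, 0], [0, 0, 0, 0, 0, 0, 0], [0, 0, 0, 0, 0, 0, 1], [0, 0, 0, 0, 0, 0, 1], [0, 0, 0, 0, 0, 0, 1], [0, 0, 0, 0, 0, 0, 1], [0, 0, 0, 0, 0, 0, 1], [0, 0, -0.02, 0, 0, 0, 1], [0, 0, -0.025, 0, 0, 0, 1], [0, 0, -0.025, 0, 0, 0, 1]]}}

```text
time: 7.15
position: [467.3, -156.3, 253.7]
ee_rot: [[0.193, 0.981, -0.0], [0.981, -0.193, 0.0], [0.0, -0.001, -1.0]]
force: [0.7, -0.2, -0.4]
grip_width: 85.5
```

```bash
python3 - <<'E'
from h import *
from workcell import viewer
p,y=state()
c=viewer.camera_params("wrist");im,d=viewer.camera("wrist");cv2.imwrite("pics/w2.png",im)
P=cloud(d,c);t=(d>0)&(P[...,2]>122)&(P[...,2]<137)&(abs(P[...,0]-467)<40)&(abs(P[...,1]+157)<40)
q=P[t]; print(len(q),cv2.minAreaRect(q[:,:2].astype(np.float32)),np.median(q[:,2]))
im,d=viewer.camera("side");cv2.imwrite("pics/s2.png",im)
rows(p,y,[518.7,30.8,250],76.1,6,1)
E
```

```text
t 7.15 p [ 467.3 -156.3  253.7] yaw 78.87 z [-0.  0. -1.] F [ 0.7 -0.2 -0.4] M [ 0.03 -0.01  0.  ] w 85.5 q [-0.37 -0.27  1.89  0.    1.53 -1.75]
2821 ((466.9836730957031, -157.54873657226562), (14.0078125, 55.616859436035156), 76.2496109008789) 129.45259777947734
[0.0323, 0.0024, 0.0006, 0, 0, 0.46, 1]
[0.0323, 0.0021, 0.0006, 0, 0, 0.46, 1]
[0.0323, 0.0019, 0.0006, 0, 0, 0.46, 1]
[0.0323, 0.0016, 0.0006, 0, 0, 0.46, 1]
[0.0323, 0.0013, 0.0006, 0, 0, 0.46, 1]
[0.0323, 0.0011, 0.0006, 0, 0, 0.46, 1]
```

View pics/w2.png

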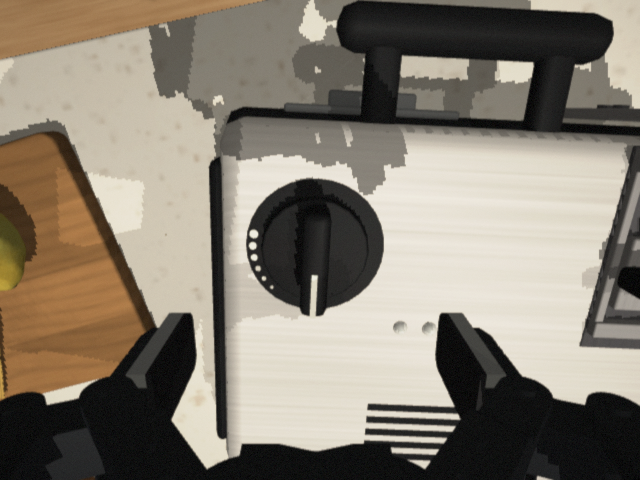

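The pointer at (315,295) now covers the off mark, and the wing at −13.75° matches the grill axis (−13.9°). The knob is off. Moving to the lock.

Emit:
{"fn": "servo_tool", "kwargs": {"deltas": [[0.032, 0.003, 0, 0, 0, 0.5, 1], [0.033, 0.002, 0, 0, 0, 0.5, 1], [0.032, 0.002, 0, 0, 0, 0.5, 1], [0.032, 0.002, 0, 0, 0, 0.4, 1], [0.032, 0.001, 0, 0, 0, 0.4, 1], [0.032, 0.001, 0, 0, 0, 0.4, 1], [0, 0, 0, 0, 0, 0, 1], [0, 0, 0, 0, 0, 0, 1], [0, 0, 0, 0, 0, 0, 1], [0, 0, 0, 0, 0, 0, 1]]}}

```text
time: 8.25
position: [519.2, 29.1, 252.8]
ee_rot: [[0.24, 0.971, -0.0], [0.971, -0.24, -0.0], [-0.0, -0.0, -1.0]]
force: [-0.0, -0.9, 0.2]
grip_width: 85.3
```

```bash
python3 - <<'E'
from h import *
from workcell import viewer
p,y=state()
c=viewer.camera_params("wrist");im,d=viewer.camera("wrist");cv2.imwrite("pics/w3.png",im)
P=cloud(d,c);t=(d>0)&(P[...,2]>125)&(P[...,2]<138)&(abs(P[...,0]-519)<40)&(abs(P[...,1]-30)<40)
q=P[t]; print(len(q),cv2.minAreaRect(q[:,:2].astype(np.float32)),np.median(q[:,2]))
E
```

```text
t 8.25 p [519.2  29.1 252.8] yaw 76.12 z [-0. -0. -1.] F [-0.  -0.9  0.2] M [-0.    0.03 -0.01] w 85.3 q [ 0.01 -0.21  1.84 -0.    1.51 -1.32]
2487 ((519.0824584960938, 30.360862731933594), (45.96630096435547, 14.528042793273926), 75.86006927490234) 130.86541230534252
```

View pics/w3.png

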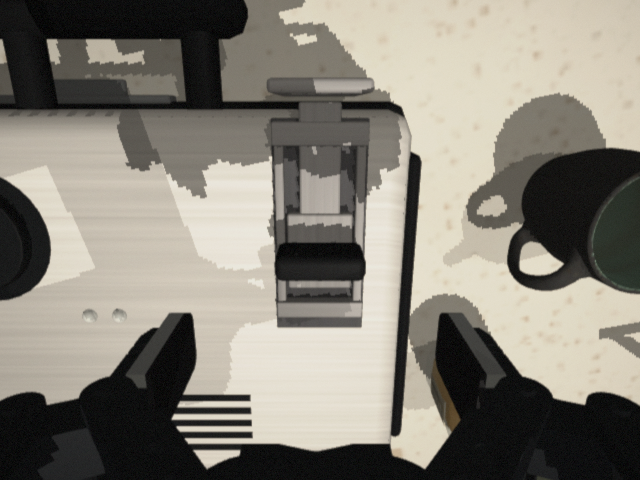

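The wrist view shows the fin centred between the jaws at (320,262), the strap at (320,132) and the keeper at (320,87). Mug and jar are well clear. I'll descend and grip across the fin's ends.

Emit:
{"fn": "servo_tool", "kwargs": {"deltas": [[0.0012, 0, 0.015, 0, 0, 0, 1], [0, 0, 0.015, 0, 0, 0, 1], [0, 0, 0.015, 0, 0, 0, 1], [0, 0, 0.015, 0, 0, 0, 1], [0, 0, 0.012, 0, 0, 0, 1], [0, 0, 0, 0, 0, 0, 1], [0, 0, 0, 0, 0, 0, 0], [0, 0, 0, 0, 0, 0, 0], [0, 0, 0, 0, 0, 0, 0], [0, 0, 0, 0, 0, 0, 0]], "newtons": 30}}

```text
time: 9.3
position: [520.0, 31.0, 181.8]
ee_rot: [[0.239, 0.971, 0.001], [0.971, -0.239, 0.0], [0.0, 0.001, -1.0]]
force: [-0.8, 1.2, 5.6]
grip_width: 45.4
```

Emit:
{"fn": "servo_tool", "kwargs": {"deltas": [[0, 0, 0, 0, 0, 0, 0], [0, 0, 0, 0, 0, 0, 0], [0, 0, 0, 0, 0, 0, 0], [0, 0, 0, 0, 0, 0, 0], [0, 0, 0, 0, 0, 0, 0], [0, 0, 0, 0, 0, 0, 0], [0, 0, 0, 0, 0, 0, 0], [0, 0, 0, 0, 0, 0, 0], [0, 0, 0, 0, 0, 0, 0], [0, 0, 0, 0, 0, 0, 0]]}}

```text
time: 10.3
position: [519.9, 31.0, 181.8]
ee_rot: [[0.239, 0.971, 0.001], [0.971, -0.239, 0.0], [0.0, 0.001, -1.0]]
force: [-0.5, 0.6, 6.4]
grip_width: 45.4
```

```bash
python3 - <<'E'
from h import *
p,y=state()
rows(p,y,[485.2-1,38.8,p[2]],76.1,7,0)
E
```

```text
t 10.3 p [519.9  31.  181.8] yaw 76.18 z [ 0.001  0.    -1.   ] F [-0.5  0.6  6.4] M [ 0.06  0.21 -0.01] w 45.4 q [ 0.01 -0.16  1.92  0.    1.39 -1.32]
[-0.0001, -0.0052, -0.0, 0, 0, 0.01, 0]
[-0.0001, -0.0052, -0.0, 0, 0, 0.01, 0]
[-0.0001, -0.0052, -0.0, 0, 0, 0.01, 0]
[-0.0001, -0.0052, -0.0, 0, 0, 0.01, 0]
[-0.0001, -0.0052, -0.0, 0, 0, 0.01, 0]
[-0.0001, -0.0052, -0.0, 0, 0, 0.01, 0]
[-0.0001, -0.0052, -0.0, 0, 0, 0.01, 0]
```

Emit:
{"fn": "servo_tool", "kwargs": {"deltas": [[0, -0.004, 0, 0, 0, 0, 0], [0, -0.004, 0, 0, 0, 0, 0], [0, -0.004, 0, 0, 0, 0, 0], [0, -0.004, 0, 0, 0, 0, 0], [0, -0.004, 0, 0, 0, 0, 0], [0, -0.004, 0, 0, 0, 0, 0], [0, -0.004, 0, 0, 0, 0, 0], [0, -0.002, 0, 0, 0, 0, 0], [0, 0, 0, 0, 0, 0, 0], [0, 0, 0, 0, 0, 0, 0]]}}

```text
time: 11.3
position: [490.7, 38.3, 181.8]
ee_rot: [[0.239, 0.971, 0.001], [0.971, -0.239, 0.0], [0.0, 0.001, -1.0]]
force: [-1.1, 1.0, 8.9]
grip_width: 45.2
```

Emit:
{"fn": "servo_tool", "kwargs": {"deltas": [[0, -0.001, 0, 0, 0, 0, 0], [0, -0.001, 0, 0, 0, 0, 0], [0, -0.001, 0, 0, 0, 0, 0], [0, -0.001, 0, 0, 0, 0, 0], [0, -0.001, 0, 0, 0, 0, 0], [0, 0, 0, 0, 0, 0, 0], [0, 0, 0, 0, 0, 0, 0], [0, 0, 0, 0, 0, 0, 0], [0, 0, 0, 0, 0, 0, 0], [0, 0, 0, 0, 0, 0, 0]]}}

```text
time: 12.3
position: [486.0, 39.4, 181.8]
ee_rot: [[0.239, 0.971, 0.002], [0.971, -0.239, 0.0], [0.001, 0.002, -1.0]]
force: [1.2, 1.0, 7.4]
grip_width: 45.3
```

```bash
python3 - <<'E'
from h import *
p,y=state()
E
```

```text
t 12.3 p [486.   39.4 181.8] yaw 76.18 z [ 0.002  0.    -1.   ] F [1.2 1.  7.4] M [ 0.08 -0.18  0.  ] w 45.3 q [ 0.03 -0.24  1.98  0.    1.4  -1.3 ]
```

Not yet at the stop (force still small). I'll continue in small steps.

Emit:
{"fn": "servo_tool", "kwargs": {"deltas": [[0, -0.001, 0, 0, 0, 0, 0], [0, -0.001, 0, 0, 0, 0, 0], [0, -0.001, 0, 0, 0, 0, 0], [0, 0, 0, 0, 0, 0, 0], [0, 0, 0, 0, 0, 0, 0], [0, 0, 0, 0, 0, 0, 0], [0, 0, 0, 0, 0, 0, 0], [0, 0, 0, 0, 0, 0, 0], [0, 0, 0, 0, 0, 0, 0], [0, 0, 0, 0, 0, 0, 0]]}}

```text
time: 13.3
position: [484.3, 39.8, 181.9]
ee_rot: [[0.239, 0.971, 0.006], [0.971, -0.239, -0.001], [0.001, 0.006, -1.0]]
force: [20.4, -3.4, -3.5]
grip_width: 45.6
```

```bash
python3 - <<'E'
from h import *
p,y=state()
E
```

```text
t 13.3 p [484.3  39.8 181.9] yaw 76.17 z [ 0.006 -0.001 -1.   ] F [20.4 -3.4 -3.5] M [-0.46 -3.22  0.01] w 45.6 q [ 0.03 -0.25  1.99 -0.    1.4  -1.3 ]
```

Force rose to 20 N after about 37 mm of travel, so the lock is at the end stop. Release, rise and check.

Emit:
{"fn": "servo_tool", "kwargs": {"deltas": [[0, 0, 0, 0, 0, 0, 1], [0, 0, 0, 0, 0, 0, 1], [0, 0, 0, 0, 0, 0, 1], [0, 0, 0, 0, 0, 0, 1], [0, 0, 0, 0, 0, 0, 1], [0, 0, -0.02, 0, 0, 0, 1], [0, 0, -0.025, 0, 0, 0, 1], [0, 0, -0.025, 0, 0, 0, 1], [0, 0, 0, 0, 0, 0, 1], [0, 0, 0, 0, 0, 0, 1]]}}

```text
time: 14.3
position: [482.8, 40.1, 251.0]
ee_rot: [[0.239, 0.971, 0.001], [0.971, -0.239, 0.0], [0.0, 0.001, -1.0]]
force: [-0.1, 0.4, -0.2]
grip_width: 85.3
```

```bash
python3 - <<'E'
from h import *
from workcell import viewer
p,y=state()
c=viewer.camera_params("wrist");im,d=viewer.camera("wrist");cv2.imwrite("pics/w4.png",im)
P=cloud(d,c);t=(d>0)&(P[...,2]>125)&(P[...,2]<138)&(abs(P[...,0]-485)<40)&(abs(P[...,1]-39)<40)
q=P[t]; print(len(q),cv2.minAreaRect(q[:,:2].astype(np.float32)),np.median(q[:,2]))
im,d=viewer.camera("scene");cv2.imwrite("pics/sc4.png",cv2.resize(im[140:300,240:460],None,fx=3.4,fy=3.4))
E
```

```text
t 14.3 p [482.8  40.1 251. ] yaw 76.18 z [ 0.001  0.    -1.   ] F [-0.1  0.4 -0.2] M [ 0.04 -0.05 -0.01] w 85.3 q [ 0.03 -0.29  1.91  0.    1.52 -1.3 ]
2497 ((484.2453308105469, 38.962608337402344), (45.859825134277344, 14.482987403869629), 76.09444427490234) 130.84287813163598
```

View pics/w4.png

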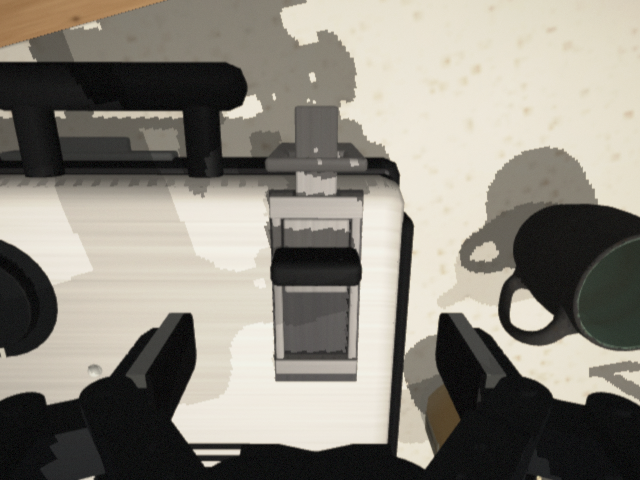

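View pics/sc4.png

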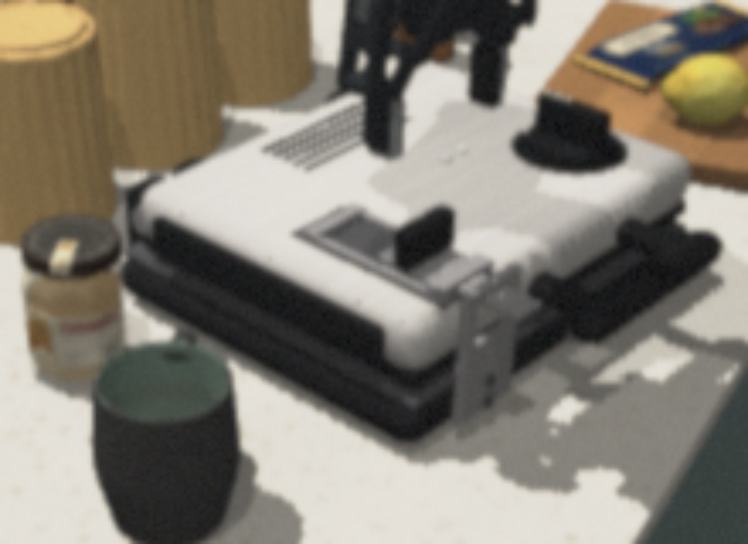

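The bolt passes through the keeper at (317,130). The fin is at (484.2, 39.0), against an expected locked position of about (485.2, 38.8). The lid is shut, and mug and jar stand as before. The gripper hangs clear, so I'm handing the job in.

```bash
python3 - <<'E'
from workcell import order
print(order.close_job())
E
```

```text
the job is handed in; nothing more can be done
None
```

The thermostat is off and the lid lock is home at its front stop. I handed the job in at about 14.4 s of the 48 s limit. `close_job` gives no verdict, so I don't know the official result.

- **Thermostat:** I gripped the knob's wing and turned it anticlockwise about 51° until it met the stop. The wrist camera then measured the wing at −13.75° against the grill axis at −13.9°. That is about 0.003 rad from off, against the 0.12 rad allowed.
- **Lock:** I gripped the fin across its ends and slid it forward about 37 mm. The force on the tool then rose to 20 N, which I took as the end stop. The camera shows the bolt through the keeper eye. The fin measured (484.2, 39.0) against an expected locked position of about (485.2, 38.8), so it is about 1 mm off, within calibration error.
- **Lid, mug and jar:** The last pictures show the lid shut and the mug and jar unmoved, judged by eye rather than measured. The arm ended clear of everything, with wrist force near zero.

No check failed. I did not re-measure the knob's angle after working the lock, but the last scene picture shows nothing changed. An early fit of the knob's round skirt scattered by several millimetres, so I used the wing's depth measurement instead.

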